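Set the sausage portioning guide with its knurled wheel

ROBOT

A 7-joint arm with a two-finger parallel gripper is mounted at the origin on the work surface. World frame = base frame: x ahead of the robot, y to its left, z up, the work surface at z = 0. Lengths are in mm, angles in rad, forces in N, time in s.
With the tool pointing down it reaches from about 400 to 875 mm from the base axis. Payload 4.4 kg.
Tool frame: the origin (TCP) lies at the very end of the fingers, on their centre line; the grasp point (between the pads) lies 19 mm behind it; x points along the fingers, z is the direction in which the jaws open and shut, and the axes are right-handed (so a half turn about x gives the same grasp; the last joint's range is limited). The gripper opens to 85 mm and grips with 20 to 120 N. Pads are 22 mm wide; open, the fingers measure 114 mm over their backs; the gripper's body (76 mm by 85 mm) begins 54 mm behind the grasp point. The pads swing forward as they close: fully open they stand 13 mm farther back than shut.
Start: joints at [-1.363, 0.628, 0.038, 1.517, -0.027, 0.996, -0.02], TCP at [175.73, 625.809, 231.313] pointing down, gripper open.
Joint ranges: [-3.06, 3.06], [-0.37, 2.12], [-1.25, 1.32], [0.18, 2.47], [-1.1, 4.24], [0.23, 1.98], [-2.94, 2.94]. Speed limits (rad/s): [2.57, 2.57, 3.14, 3.14, 3.14, 3.14, 3.14].

INTERFACE

Orientations are given as [roll, pitch, yaw] about the fixed x, y, z axes, in that order (R = Rz(yaw) Ry(pitch) Rx(roll)).
In Python, from cell import ctrl gives the robot as it stands.
- The arm moves only by the shell command python3 -m inch 'ROWS'. ROWS is JSON, a list of rows, each a list of 5 numbers: the shift along the tool's x, y, z in cm, then the turn about the tool's x in degrees, then the finger opening in cm, from 0 to 8.54. A call has 1 to 20 rows; each row shifts and turns the pose as measured when the row begins, along the tool's axes as they then stand; what a row does not reach is not made up. A row lasts 1/8 s, in which the tool goes at most 62.5 mm and 10.7 degrees, less where a joint would pass 70% of its speed; a pose out of reach is approached as far as the arm can. A call with a gripper value outside its range is refused whole. The fingers move at their own pace and stop on an object; the grip force is fixed at half the most. Time passes only in rows, so rows that do not move let the fingers close. It gives the time, the measured TCP pose, the force and the opening at its end, in the units of the state.
- ctrl.read_state(): the state, without advancing time (a new reading comes with each control period).
- ctrl.get_image(name): name is "scene" or "top" or "wrist"; returns a dict with "frame" (480x640x3 uint8, red, green, blue), "z_map" (480x640 float32, mm along the optical axis (not along the pixel's ray), 0 where there is no reading), "K" (3x3 intrinsics, pixels), "eye" and "orientation" of the camera in the world; the wrist camera has in their place "mount" (4x4, takes a point from camera to tool coordinates, whose origin is the TCP and whose axes are the tool frame's). Camera axes: x right, y down, z forward; pixel columns grow to the right and rows downward; lengths in mm; the calibration is good to about 2 mm. A picture is of the moment at which its call begins: read the wrist's pose just before it.
- ctrl.finish_job(): hands the job in, once; it reports no verdict.
Trained networks look in the newest picture that a camera, given by its name, has taken for a name from the list of things; names that differ only in an ending like _2 or _b are one class to them, and where a whole thing is asked for, a point or a joint stands for the part that bears it (a point fixed in the world has none). Each returns a list of dicts, best first, with "confidence" (0 to 1); they miss things now and then, are a little off and sometimes report something else, mostly with a low value. They report only what shows in the picture. A call takes as long as a camera call.
- ctrl.look_for(camera, label): "box" ([centre column, centre row, width, height] as shares, 0 to 1, of the picture: columns of its width, rows of its height, round what is visible of it).
- ctrl.pinpoint(camera, label): "xy" ([column, row] as shares, 0 to 1, of the picture: columns of its width, rows of its height: a listed point, or the origin of a listed thing).
The state is a dict: "clock": time; "qpos": joint angles; "qd": joint speeds; "tau": joint torques, N m; "eef_pos": TCP position; "tool_rot": TCP orientation; "force": force on the tool from outside, world axes, zero at the start; "torque": the same for the moment, N m; "width": finger opening in mm.
Only numpy, scipy, OpenCV 4.12 (cv2) and the standard library are available. Lean on these libraries where they do the work, as an engineer would, in place of code of your own. Each camera call takes 0.05 s, during which the arm holds its last target. There are 200 camera calls.

TASK

Set the portioning guide: press a fingertip lightly on top of the knurled wheel and roll it, in as many strokes as it takes, until the sliding fence has closed the gap and its pointer stands at the middle of the marker tab on the rail, then take the hand away. Move the fence only by the wheel, without touching the fence or the tab, grip and lift nothing, and leave everything else on the table where it is.

Things in the scene. Friction and masses are not known exactly. Their poses are not given: they have to be found in the camera images.
- guide: the portioning guide, screwed to the table: wooden bed 130 (x) x 300 (y) x 12 mm. Its origin is on the table top straight under the knurled wheel; the bed runs from y = +40 to y = -260 mm in its own frame (z up), with the knife guide (two upright steel plates, tops at 60 mm) at y = -231 mm and the rail along its +x edge (top 20 mm over the table)
- wheel_centre (a point): centre of the knurled steel wheel, 60 mm diameter, 30 mm wide, axle level along the guide's x; 52 mm over the table, so its top is at 82 mm, the highest part of the guide. Cheeks beside it: 54 mm over both, tops 52 mm. It is on a sprung yoke: pressed from above it sinks up to 10 mm (2 N to start, 7 N at the stop) with the fence, and springs back
- wheel (a joint): wheel angle, rad, -0.28 to 5.3, 0 at the start. Grows as the wheel's top is rolled along the guide's -y (towards the fence); 1 rad is 30 mm of rolling at the rim and moves the fence 14 mm along the guide's -y. Rolling back opens the gap. Light friction (1 N at the rim); stays where it is left
- pointer_tip (a point): tip of the 2 mm wide pointer on the rail side of the fence, 36 mm above the table with the wheel untouched. The fence is an upright aluminium plate 90 mm long across the guide, 8 mm thick, riding on two rods of the wheel's yoke, top 60 mm above the table, 75 mm from the wheel's axle at the start
- gauge_mark (a point): inner end of the marker tab, at the middle of its width, where the pointer should come; the tab is a dark steel piece on the rail, 7 mm wide (along the guide's y), 16 mm long, top 36 mm above the table. In the guide's frame it lies 20 to 63 mm farther along -y than the pointer at the start
- tape: roll of packing tape lying flat, 96 mm across, 45 mm high; origin at the centre of its underside; to be left alone
- salami: short dark salami lying down, 180 mm long, 40 mm thick; origin at the centre of its underside; to be left alone
- knife: slicing knife lying flat, 320 mm long, 18 mm high; origin at the centre of its underside; to be left alone
- jar: amber jar, 72 mm across, 100 mm high; origin at the centre of its underside; to be left alone
- bottle: amber bottle, 62 mm across, 210 mm high; origin at the centre of its underside; to be left alone
- packet: flat brown paper packet, 150 x 110 x 45 mm; origin at the centre of its underside; to be left alone
- bowl: white bowl, 120 mm across, 50 mm high; origin at the centre of its underside; to be left alone

How it is judged:
By the outcome, as a careful person would: the job done as asked, in the order asked, and still so for the second after the job is handed in, with the robot touching nothing.
It also fails if it takes over 54 s, if anything falls off the work surface, if the arm or the gripper's body presses on something with over 40 N, if the wrist force passes 120 N, or if a joint passes its speed limit or range.

## Working session

There is one attempt and no reset: what is moved stays moved. The work goes in short steps, Python scripts to look and compute and a shell command to move; the robot and the scene stay as the last step left them, time stands still between calls to the robot, and variables do not carry over. Pictures are saved under pics/ and viewed, about 8 in all and at most 12, crops included, and the job is handed in when it is done.

```bash
ls; mkdir -p pics; cat > h.py <<'E'
import numpy as np, cv2
from cell import ctrl
from scipy.spatial.transform import Rotation as R
def rot(o):
    o=np.array(o,float)
    return o if o.shape==(3,3) else R.from_euler('xyz',o).as_matrix()
def cam(n):
    s=ctrl.read_state(); im=ctrl.get_image(n)
    if n=='wrist':
        T=np.eye(4);T[:3,:3]=rot(s['tool_rot']);T[:3,3]=s['eef_pos'];T=T@np.array(im['mount'])
    else:
        T=np.eye(4);T[:3,:3]=rot(im['orientation']);T[:3,3]=im['eye']
    return im,T
def ray(im,T,u,v):
    d=T[:3,:3]@np.linalg.inv(im['K'])@[u,v,1]; return T[:3,3],d
def atz(im,T,u,v,z):
    e,d=ray(im,T,u,v); return e+d*(z-e[2])/d[2]
def dep(im,T,u,v):
    e,d=ray(im,T,u,v); return e+d*im['z_map'][int(v),int(u)]
def proj(im,T,p):
    q=im['K']@(T[:3,:3].T@(np.array(p)-T[:3,3])); return q[:2]/q[2]
def save(n,a): cv2.imwrite('pics/'+n,cv2.cvtColor(a,cv2.COLOR_RGB2BGR))
E
python3 - <<'E'
from h import *
np.set_printoptions(precision=1,suppress=True)
print(ctrl.read_state())
Z={'guide':0,'wheel_centre':52,'pointer_tip':36,'gauge_mark':36,'jar':0,'bottle':0}
for n in('top','scene'):
    im,T=cam(n); print(n,T)
    save(n+'0.png',im['frame'])
    for l,z in Z.items():
        for r in ctrl.pinpoint(n,l)[:2]:
            u,v=r['xy'][0]*640,r['xy'][1]*480
            print(l,round(r['confidence'],2),u,v,atz(im,T,u,v,z))
E
```

```text
pics
{'clock': 0.0, 'qpos': array([-1.4,  0.6,  0. ,  1.5, -0. ,  1. , -0. ]), 'qd': array([ 0.,  0.,  0.,  0.,  0., -0.,  0.]), 'tau': array([  0. , -56.3,   1.2, -19.3,   0. ,   0. ,  -0. ]), 'eef_pos': array([175.5, 625.2, 230.4]), 'tool_rot': array([ 3.1,  1.6, -1.8]), 'force': array([ 0.1, -0.1,  1.3]), 'torque': array([-0., -0., -0.]), 'width': 85.40214675733303}
top [[   0.    -1.     0.2  333. ]
 [  -1.    -0.    -0.    27.8]
 [   0.    -0.2   -1.  1625.2]
 [   0.     0.     0.     1. ]]
guide 0.61 299.776 256.416 [526.7  51.4   0. ]
wheel_centre 0.86 297.92 253.10399999999998 [529.1  55.6  52. ]
pointer_tip 0.7 328.832 235.392 [579.5 -24.7  36. ]
pointer_tip 0.51 326.71999999999997 306.912 [391.9 -21.4  36. ]
gauge_mark 0.59 299.328 250.704 [537.5  52.3  36. ]
gauge_mark 0.51 346.11199999999997 235.2 [580.8 -70.4  36. ]
jar 0.65 146.816 278.016 [462.4 456.1   0. ]
bottle 0.76 159.808 214.176 [635.3 431.2   0. ]
bottle 0.52 353.92 217.20000000000002 [636.2 -93.5   0. ]
scene [[   0.6    0.5   -0.6 1466.3]
 [   0.8   -0.4    0.5 -662.9]
 [  -0.    -0.8   -0.6  892. ]
 [   0.     0.     0.     1. ]]
guide 0.87 316.03200000000004 247.392 [517.8  56.5  -0. ]
guide 0.57 448.32 217.39200000000002 [635.4 427.3   0. ]
wheel_centre 0.84 316.416 232.89600000000002 [525.5  52.5  52. ]
pointer_tip 0.52 301.632 259.824 [574.1 -30.3  36. ]
gauge_mark 0.58 290.81600000000003 265.82399999999996 [576.7 -64.2  36. ]
jar 0.97 408.32 186.912 [450.2 457.8   0. ]
bottle 0.59 447.168 217.20000000000002 [632.7 425.6   0. ]
bottle 0.41 258.496 235.488 [380.7 -31.4   0. ]
```

```bash
python3 - <<'E'
import cv2
a=cv2.imread('pics/top0.png')[150:350,100:480];b=cv2.imread('pics/scene0.png')[130:330,180:480]
a=cv2.resize(a[:, :],(760,400));cv2.imwrite('pics/t1.png',a)
cv2.imwrite('pics/s1.png',cv2.resize(b,(800,533),interpolation=cv2.INTER_CUBIC))
E
```

```text
(no output)
```

View pics/t1.png

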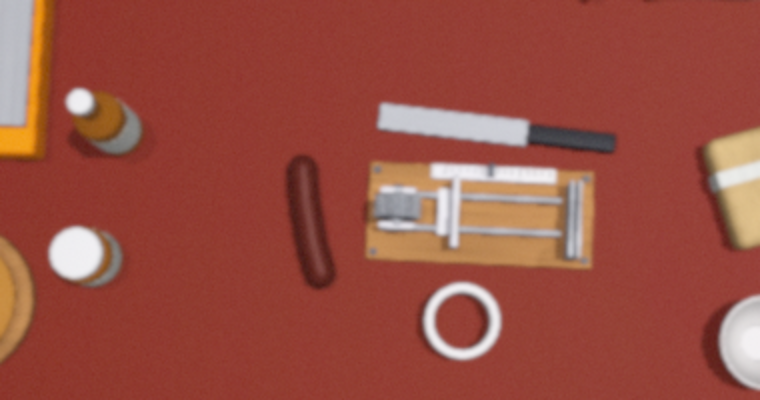

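View pics/s1.png

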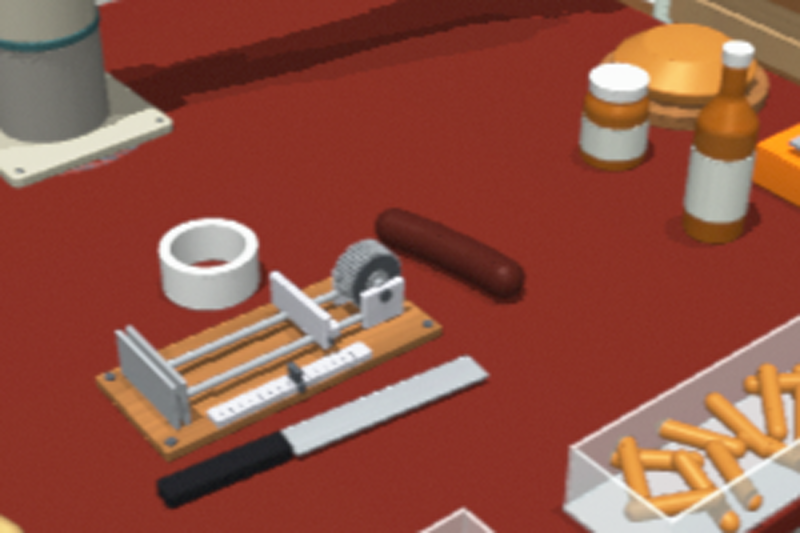

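The top view shows the guide at crop (370–590, 165–265), with the wheel at (397,206), the fence at (453,212) and the dark tab at (490,170). The scene view agrees: the tape, salami and knife lie clear around it, and the jar and bottle are at far left. Next I'll compute the approach.

```bash
python3 - <<'E'
from h import *
np.set_printoptions(precision=3,suppress=True)
s=ctrl.read_state();M=rot(s['tool_rot']);print(M)
d=np.array([527,-5,235])-s['eef_pos'];print(d,(M.T@d)/10)
E
```

```text
[[-0.    -0.963  0.27 ]
 [ 0.     0.27   0.963]
 [-1.     0.     0.   ]]
[ 351.27  -630.82     3.667] [ -0.372 -50.877 -51.232]
```

```bash
python3 -m inch '[[-0.1,-4.3,-4.3,0,0],[-0.1,-4.3,-4.3,0,0],[-0.1,-4.3,-4.3,0,0],[-0.1,-4.3,-4.3,0,0],[-0.1,-4.3,-4.3,0,0],[-0.1,-4.3,-4.3,0,0],[-0.1,-4.3,-4.3,0,0],[-0.1,-4.3,-4.3,0,0],[-0.1,-4.3,-4.3,0,0],[-0.1,-4.3,-4.3,0,0],[0,-4.3,-4.3,0,0],[0,-4.3,-4.3,0,0],[0,0,0,-7,0],[0,0,0,-7,0]]'
python3 - <<'E'
from h import *
np.set_printoptions(precision=1,suppress=True)
s=ctrl.read_state();print(s['eef_pos'],s['force'],s['width'],rot(s['tool_rot']).round(3))
im,T=cam('wrist');save('w1.png',im['frame'])
for l,z in {'guide':0,'wheel_centre':52,'pointer_tip':36,'gauge_mark':36}.items():
    for r in ctrl.pinpoint('wrist',l)[:2]:
        u,v=r['xy'][0]*640,r['xy'][1]*480
        print(l,round(r['confidence'],2),u,v,atz(im,T,u,v,z))
E
```

```text
clock: 2.45
eef_pos: [547.3, -26.7, 241.5]
tool_rot: [-1.033, 1.558, 0.516]
force: [-0.5, -0.7, 0.4]
width: -0.1
[547.3 -26.7 241.5] [-0.5 -0.7  0.4] -0.13659049591650227 [[ 0. -1.  0.]
 [ 0.  0.  1.]
 [-1. -0.  0.]]
guide 0.89 401.79200000000003 184.32 [528.8  55.    0. ]
wheel_centre 0.62 415.488 188.592 [525.6  56.4  52. ]
pointer_tip 0.93 327.104 237.6 [574.1 -23.8  36. ]
gauge_mark 0.66 282.688 236.592 [572.  -67.1  36. ]
```

View pics/w1.png

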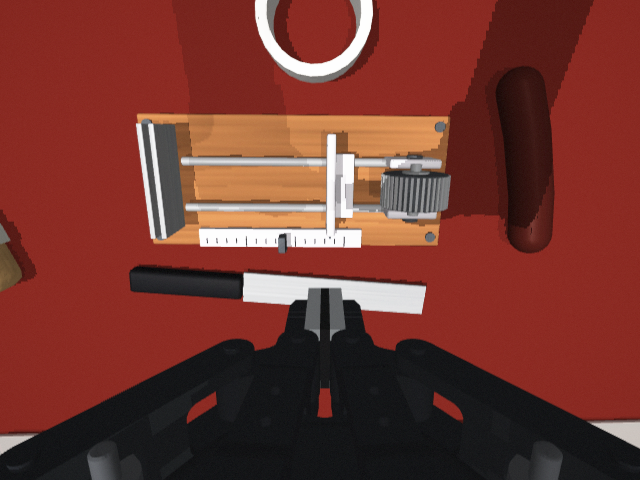

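The wrist view shows the wheel top at (415,190), the fence at (332,187), the pointer at about (330,237) and the tab at (283,241). The gap is about 43 mm, so I need about 92 mm of rolling. The tool is already aligned with the guide, so tool −z is the stroke direction.

```bash
python3 -m inch '[[4,0.7,3.2,0,0],[4,0.7,3.2,0,0],[4,0.6,3.0,0,0],[1.8,0,0,0,0],[0,0,0,0,0],[0,0,0,0,0]]'
```

```text
clock: 3.45
eef_pos: [533.3, 75.3, 102.7]
tool_rot: [-1.191, 1.551, 0.349]
force: [0.7, 0.2, 0.4]
width: 0.0
```

```bash
python3 -m inch '[[1.2,0.6,-0.6,0,0],[0,0,0,0,0]]'
python3 - <<'E'
from h import *
np.set_printoptions(precision=1,suppress=True)
im,T=cam('wrist');save('w2.png',im['frame'])
for l,z in {'wheel_centre':52,'pointer_tip':36,'gauge_mark':36}.items():
    for r in ctrl.pinpoint('wrist',l)[:2]:
        u,v=r['xy'][0]*640,r['xy'][1]*480
        print(l,round(r['confidence'],2),u,v,atz(im,T,u,v,z))
E
```

```text
clock: 3.7
eef_pos: [529.1, 69.0, 92.7]
tool_rot: [-1.243, 1.547, 0.295]
force: [0.1, -0.0, 0.3]
width: -0.1
wheel_centre 0.69 300.416 268.32000000000005 [525.6  56.2  52. ]
pointer_tip 0.69 176.32000000000002 336.816 [573.5 -22.5  36. ]
pointer_tip 0.41 299.904 242.976 [516.6  55.5  36. ]
gauge_mark 0.89 100.41600000000001 337.392 [572.2 -68.3  36. ]
```

View pics/w2.png

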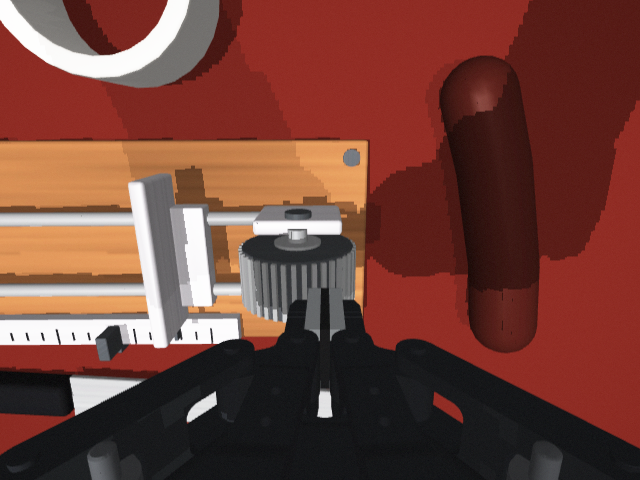

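The wheel is centred near (300,268) and the fingertip stands over its right part, with the pointer (~176,337) and tab (~108,342) in view. I'll press lightly and read the force.

```bash
python3 -m inch '[[0.8,0.2,0,0,0],[0.7,0,0,0,0],[0,0,0,0,0]]'; python3 -m inch '[[0,0,-0.5,0,0],[0,0,-0.5,0,0]]'
```

```text
clock: 4.28
eef_pos: [529.1, 70.6, 77.9]
tool_rot: [-1.232, 1.544, 0.308]
force: [-1.1, -0.4, 3.1]
width: -0.1
clock: 4.53
eef_pos: [528.9, 61.8, 78.1]
tool_rot: [-1.182, 1.543, 0.36]
force: [-1.5, 1.2, 3.6]
width: 0.1
```

```bash
python3 -m inch '[[0.1,0,-0.6,0,0],[0,0,-0.6,0,0],[0,0,-0.6,0,0],[0,0,-0.3,0,0]]'; python3 -m inch '[[-1.5,0,0,0,0],[0,0,0,0,0]]'
cat > m.py <<'E'
from h import *
import sys
np.set_printoptions(precision=1,suppress=True)
im,T=cam('wrist');save(sys.argv[1],im['frame'])
P={}
for l,z in {'wheel_centre':52,'pointer_tip':36,'gauge_mark':36}.items():
    for r in ctrl.pinpoint('wrist',l)[:2]:
        u,v=r['xy'][0]*640,r['xy'][1]*480
        print(l,round(r['confidence'],2),u,v,atz(im,T,u,v,z))
print(ctrl.read_state()['eef_pos'])
E
python3 m.py w3.png
```

```text
clock: 5.03
eef_pos: [528.2, 37.8, 77.2]
tool_rot: [-1.216, 1.543, 0.324]
force: [-1.1, 0.6, 2.5]
width: 0.1
clock: 5.28
eef_pos: [528.0, 36.7, 92.8]
tool_rot: [-1.24, 1.543, 0.299]
force: [0.3, 0.4, -0.6]
width: 0.1
wheel_centre 0.75 360.31999999999994 268.176 [525.8  55.5  52. ]
pointer_tip 0.85 201.28 335.712 [572.6 -39.6  36. ]
gauge_mark 0.68 152.0 335.088 [571.  -69.2  36. ]
[526.8  37.   91.5]
```

The stroke of about 33 mm moved the pointer about 16 mm. About 29 mm of gap remains, so I'll repeat the same stroke.

```bash
python3 -m inch '[[0,0.0,3.3,0,0],[0,0,0,0,0],[0.8,0,0,0,0],[0.6,0,0,0,0],[0,0,0,0,0]]'; python3 -m inch '[[0.1,0,-0.6,0,0],[0,0,-0.6,0,0],[0.1,0,-0.6,0,0],[0,0,-0.6,0,0],[0,0,-0.6,0,0],[0,0,-0.2,0,0]]'; python3 -m inch '[[-1.5,0,0,0,0],[0,0,0,0,0]]';python3 m.py w4.png
```

```text
clock: 6.1
eef_pos: [528.0, 70.4, 76.2]
tool_rot: [-1.198, 1.547, 0.341]
force: [-0.1, 1.7, 4.7]
width: -0.3
clock: 6.85
eef_pos: [526.9, 33.5, 75.4]
tool_rot: [-1.263, 1.546, 0.272]
force: [-0.7, -1.6, 2.8]
width: -0.2
clock: 7.1
eef_pos: [526.5, 32.7, 91.0]
tool_rot: [-1.275, 1.547, 0.259]
force: [0.5, 0.7, 1.4]
width: -0.0
wheel_centre 0.89 368.512 274.08 [527.   55.5  52. ]
pointer_tip 0.9 180.22400000000002 341.28 [572.7 -56.4  36. ]
gauge_mark 0.56 160.57600000000002 340.32 [571.6 -68.1  36. ]
[525.4  32.9  89.7]
```

About 12 mm of gap remains. Next is a stroke of about 20 mm, then a close look.

```bash
python3 -m inch '[[0,0.0,3.3,0,0],[0,0,0,0,0],[0.7,0,0,0,0],[0.5,0,0,0,0],[0,0,0,0,0]]'; python3 -m inch '[[0.1,0,-0.6,0,0],[0,0,-0.6,0,0],[0.1,0,-0.6,0,0],[0,0,0,0,0]]'; python3 -m inch '[[-1.5,0,0,0,0],[0,0,0,0,0]]';python3 m.py w5.png; python3 -c "
import cv2
a=cv2.imread('pics/w5.png');cv2.imwrite('pics/w5c.png',cv2.resize(a[270:390,40:200],(800,600),interpolation=cv2.INTER_CUBIC))"
```

```text
clock: 7.92
eef_pos: [526.7, 66.3, 76.6]
tool_rot: [-1.239, 1.55, 0.295]
force: [-0.8, 1.4, 4.0]
width: -0.0
clock: 8.43
eef_pos: [526.1, 46.0, 75.4]
tool_rot: [-1.249, 1.55, 0.283]
force: [-0.7, 0.1, 5.1]
width: 0.2
clock: 8.68
eef_pos: [525.8, 44.1, 91.3]
tool_rot: [-1.301, 1.55, 0.23]
force: [-0.2, 0.2, 0.8]
width: 0.1
wheel_centre 0.55 346.88 273.888 [525.8  55.5  52. ]
pointer_tip 0.76 143.168 345.88800000000003 [573.9 -68.3  36. ]
gauge_mark 0.97 140.672 340.704 [570.3 -69.2  36. ]
[524.8  44.7  90. ]
```

View pics/w5c.png

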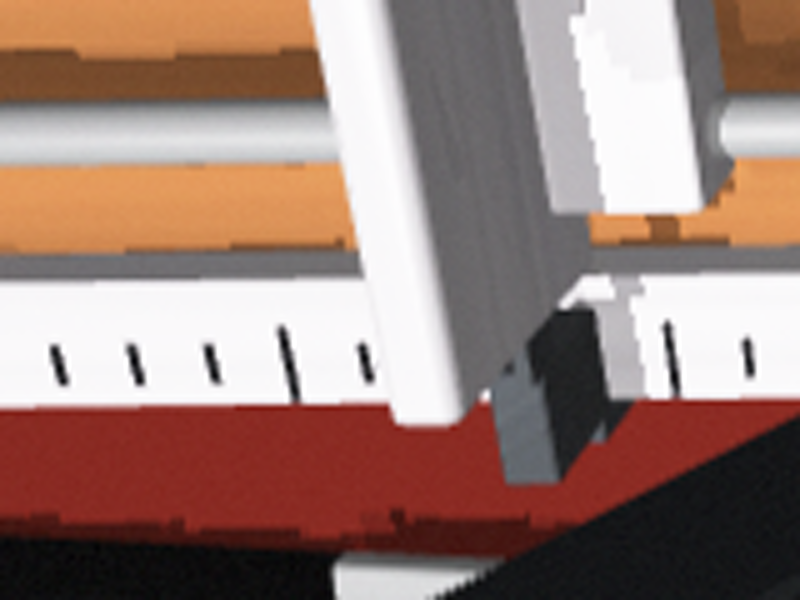

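The pointer is now close to the tab, but the oblique view hides the tip behind the fence. I'll raise the hand and look from straight above the tab.

```bash
python3 -m inch '[[-4,0,0,0,0],[-3,-1.1,-5,0,0],[-3,-1.1,-5,0,0],[0,0,-1.4,0,0],[0,0,0,0,0],[0,0,0,0,0]]';python3 m.py w6.png; python3 -c "
import cv2
a=cv2.imread('pics/w6.png');cv2.imwrite('pics/w6c.png',cv2.resize(a[190:310,240:400],(800,600),interpolation=cv2.INTER_CUBIC))"
```

```text
clock: 9.62
eef_pos: [539.2, -69.9, 189.0]
tool_rot: [-1.04, 1.558, 0.497]
force: [0.1, 1.1, 0.9]
width: 0.3
wheel_centre 0.76 488.32 206.88 [526.3  56.8  52. ]
pointer_tip 0.92 329.28 263.088 [573.5 -66.6  36. ]
gauge_mark 0.55 329.408 261.50399999999996 [572.1 -66.4  36. ]
gauge_mark 0.55 456.576 198.096 [521.6  37.7  36. ]
[539.5 -70.  189.3]
```

View pics/w6c.png

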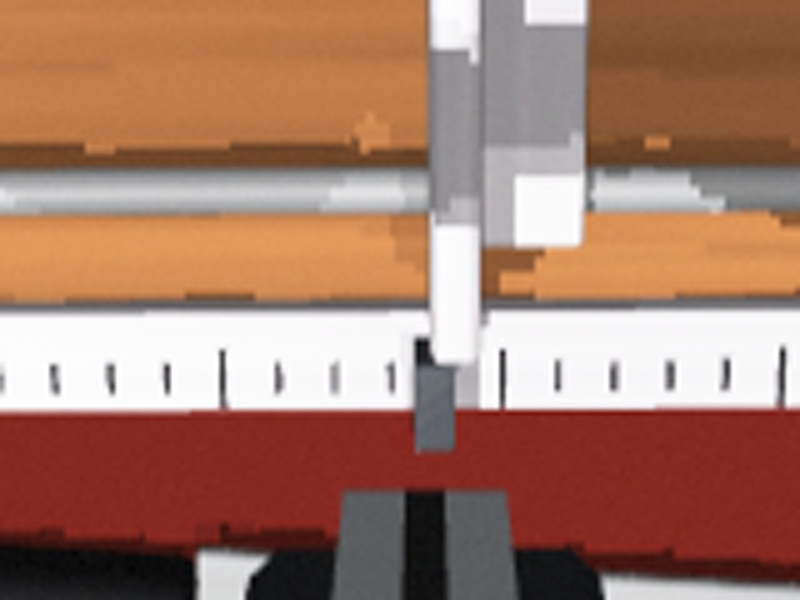

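From above, the tab centre is at crop (435,400). The fence top is at (455,300), and parallax puts it about 2–3 mm to the +y side. The fence top hides the pointer itself, so I'll look from the −y side.

```bash
python3 -m inch '[[3,0.5,-4,0,0],[3.5,0.5,-3,0,0],[0.8,0,0,0,0],[0,0,0,0,0],[0,0,0,0,0]]';python3 m.py w7.png; python3 -c "
import cv2
a=cv2.imread('pics/w7.png');cv2.imwrite('pics/w7c.png',cv2.resize(a[240:390,370:570],(800,600),interpolation=cv2.INTER_CUBIC))"
```

```text
clock: 10.45
eef_pos: [531.1, -134.0, 114.9]
tool_rot: [-1.038, 1.554, 0.51]
force: [-0.0, 0.7, 0.2]
width: -0.5
pointer_tip 0.92 428.992 309.024 [573.  -65.7  36. ]
gauge_mark 0.96 421.50399999999996 309.888 [573.5 -70.6  36. ]
[ 531.  -134.7  115. ]
```

View pics/w7c.png

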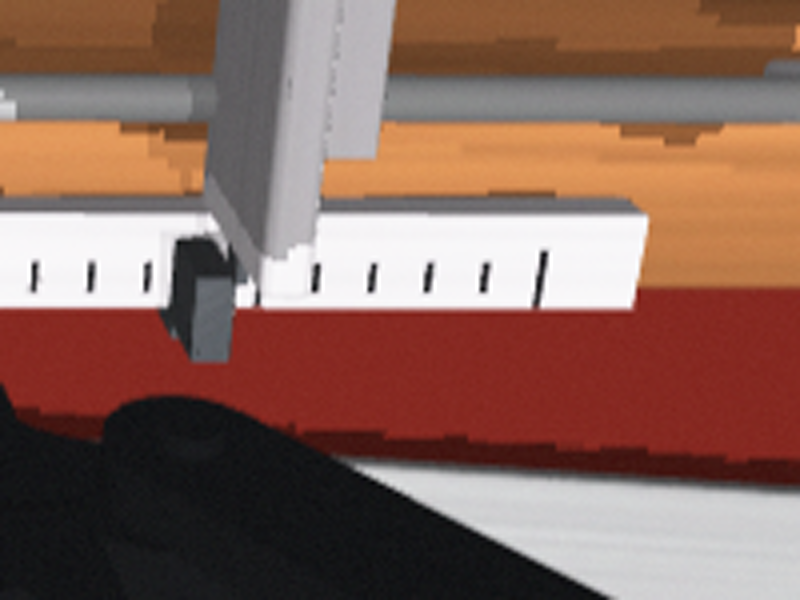

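```bash
python3 - <<'E'
from h import *
np.set_printoptions(precision=1,suppress=True)
im,T=cam('wrist')
s0=ctrl.read_state()
def go(name,pos,rpy,F,P,Tb):
    M=np.eye(4);M[:3,:3]=rot(rpy);M[:3,3]=pos;M=M@np.array(im['mount'])
    print(name,'cam',M[:3,3])
    for n,L,z in(('fence',F,60),('ptr',P,36),('tab',Tb,36)):
        for u,v in L: print(n,atz(im,M,u,v,z))
go('w6',[539.5,-70,189.3],[-1.04,1.558,.497],[(326,262),(336,262)],[],[(323,265),(331,265)])
go('w7',[531,-134.7,115],[-1.038,1.554,.51],[(435.5,305),(449.5,312)],[(429.5,309)],[(418.8,309),(428,309)])
a=cv2.imread('pics/w7.png')[285:335,405:465]
b=cv2.imread('pics/w4.png')[310:360,140:210]
cv2.imwrite('pics/z.png',np.hstack([cv2.resize(a,(400,333),interpolation=0),cv2.resize(b,(400,333),interpolation=0)]))
E
```

```text
w6 cam [467.2 -69.1 331.1]
fence [564.2 -69.3  60. ]
fence [564.5 -61.6  60. ]
tab [575.4 -72.   36. ]
tab [575.7 -65.2  36. ]
w7 cam [ 458.2 -134.9  256.5]
fence [557.9 -70.2  60. ]
fence [562.7 -61.6  60. ]
ptr [572.8 -66.1  36. ]
tab [572.6 -73.1  36. ]
tab [572.8 -67.1  36. ]
```

View pics/z.png

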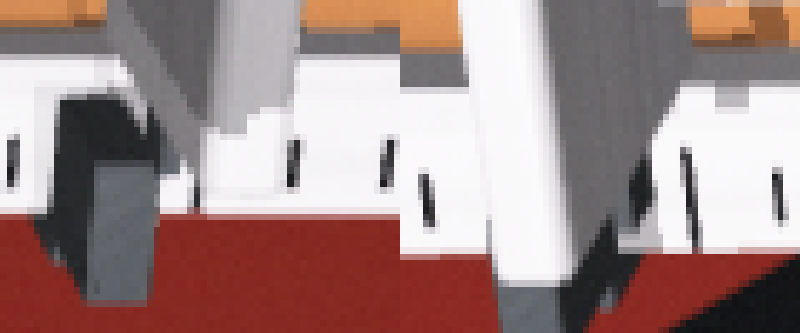

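In the left panel (from −y), the pointer is the grey sliver at (165,160), just right of the tab top (92–155, 160–300). It is about 3–4.5 mm short of the tab's middle, so the next stroke is about 7 mm of rolling.

```bash
python3 -m inch '[[0,0,5,0,0],[0,0.4,5.5,0,0],[0,0,5.5,0,0],[0.5,0,3.0,0,0],[1.0,0,0.0,0,0],[0,0,0,0,0]]'
```

```text
clock: 11.45
eef_pos: [534.5, 59.2, 102.7]
tool_rot: [-1.235, 1.548, 0.309]
force: [-0.2, -0.8, -0.6]
width: 0.1
```

```bash
python3 -m inch '[[1.2,0.7,0,0,0],[0.8,0,0,0,0],[0.5,0,0,0,0],[0,0,0,0,0]]';  python3 -m inch '[[0.1,0,-0.4,0,0],[0,0,-0.3,0,0],[0,0,0,0,0]]'
```

```text
clock: 11.95
eef_pos: [529.1, 54.6, 77.9]
tool_rot: [-1.306, 1.547, 0.231]
force: [-2.8, 0.5, 4.1]
width: 0.2
clock: 12.32
eef_pos: [528.9, 46.8, 77.7]
tool_rot: [-1.304, 1.547, 0.232]
force: [-2.3, -0.1, 4.3]
width: -0.1
```

```bash
python3 -m inch '[[-1.5,0,0,0,0],[-2.5,0,0,0,0],[0,0,-6,0,0],[0,0,-6,0,0],[0,-0.2,-6,0,0],[0,0,-0.3,0,0],[0,0,0,0,0],[0,0,0,0,0]]';python3 m.py w8.png; python3 -c "
import cv2
a=cv2.imread('pics/w8.png');cv2.imwrite('pics/w8c.png',cv2.resize(a[270:345,390:490],(800,600),interpolation=cv2.INTER_CUBIC))"
```

```text
clock: 13.32
eef_pos: [530.3, -140.9, 123.3]
tool_rot: [-1.484, 1.534, 0.058]
force: [0.7, 1.1, -0.0]
width: 0.3
pointer_tip 0.63 428.288 301.296 [573.2 -71.4  36. ]
gauge_mark 0.67 433.98400000000004 298.608 [571.3 -67.7  36. ]
[ 530.2 -140.5  123. ]
```

View pics/w8c.png

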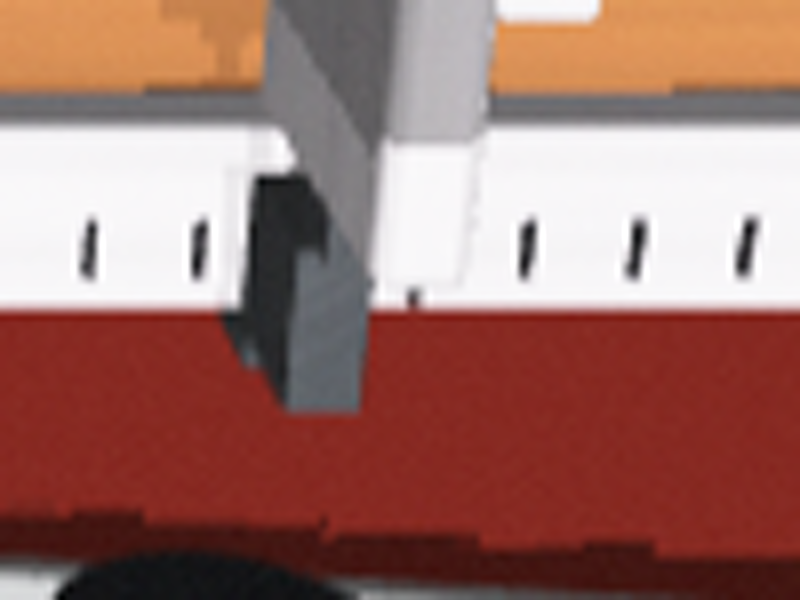

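The pointer now runs into the tab's inner end. Its dark side ends at about (328,235), with the tab top spanning 298–371 there, so it looks within about 0.5 mm of the middle. I'll cross-check from above.

```bash
python3 -m inch '[[-3.3,-0.5,3.6,0,0],[-3.3,-0.4,3.6,0,0],[0,0,0,0,0],[0,0,0,0,0],[0,0,0,0,0]]';python3 m.py w9.png; python3 - <<'E'
from h import *
a=cv2.imread('pics/w9.png');cv2.imwrite('pics/w9c.png',cv2.resize(a[220:295,280:380],(800,600),interpolation=cv2.INTER_CUBIC))
im,T=cam('wrist')
M=np.eye(4);M[:3,:3]=rot([-1.484,1.534,.058]);M[:3,3]=[530.2,-140.5,123];M=M@np.array(im['mount'])
for u,v,z in((437.2,305.6,60),(448.7,305.6,60),(427.2,302,36),(436.4,302,36),(431,299.4,36),(432.3,299.4,36)): print(atz(im,M,u,v,z))
E
```

```text
clock: 14.15
eef_pos: [538.0, -65.5, 189.5]
tool_rot: [-1.469, 1.538, 0.077]
force: [0.1, -0.6, -0.7]
width: 0.1
wheel_centre 0.81 483.328 206.4 [526.6  56.7  52. ]
pointer_tip 0.9 318.784 259.296 [572.3 -71.2  36. ]
gauge_mark 0.5 319.296 259.20000000000005 [572.3 -70.7  36. ]
[538.1 -65.7 189.6]
[563.52607782 -72.73237146  60.        ]
[563.74669688 -65.67826453  60.        ]
[573.48329249 -71.85913005  36.        ]
[573.67966496 -65.57117295  36.        ]
[571.59245025 -69.38047334  36.        ]
[571.62010238 -68.49411244  36.        ]
```

View pics/w9c.png

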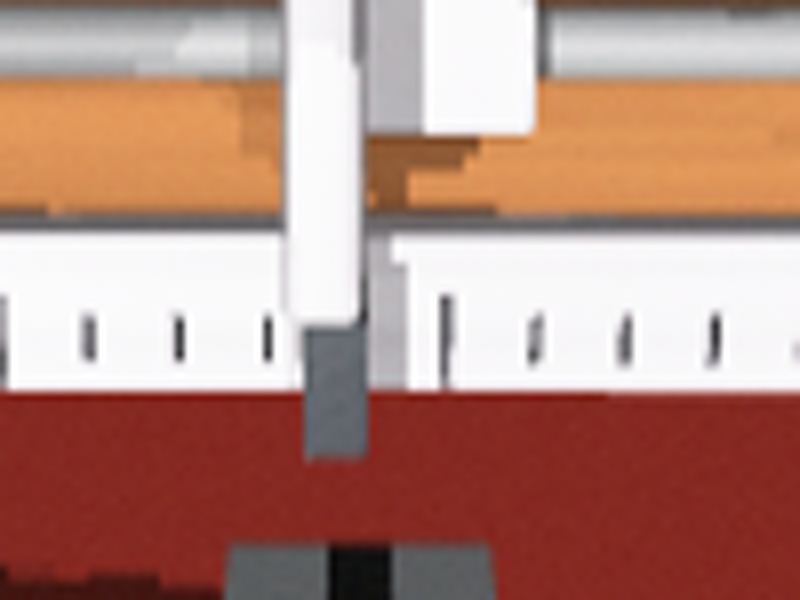

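```bash
python3 - <<'E'
from h import *
np.set_printoptions(precision=2,suppress=True)
im,T=cam('wrist');s=ctrl.read_state();print(rot(s['tool_rot'])[:,0])
v=260.5
for u,v,z in((280+287/8,v,60),(280+362/8,v,60),(280+304/8,v+2,36),(280+368/8,v+2,36)): print(atz(im,T,u,v,z))
E
```

```text
[ 0.03  0.   -1.  ]
[564.66 -73.04  60.  ]
[564.86 -65.73  60.  ]
[575.58 -72.03  36.  ]
[575.77 -65.23  36.  ]
```

The estimates disagree by about 1 mm (the direct pointer view against the fence body), so I want an unobstructed view from the rail side. I'll check whether a half turn of the wrist is possible.

```bash
python3 - <<'E'
from h import *
np.set_printoptions(precision=2,suppress=True)
s=ctrl.read_state();print(s['qpos'],s['eef_pos'])
im,T=cam('wrist')
M=np.eye(4);M[:3,:3]=rot([-1.275,1.547,.259]);M[:3,3]=[526,32.8,90.6];M=M@np.array(im['mount'])
print('w4 ptr,fence')
for u,v,z in((179.2,342,36),(157,351,60),(169.8,351,60)): print(atz(im,M,u,v,z))
E
python3 -m inch '[[-3,-2,0,10,0],[0,-2,0,10,0],[0,0,0,10,0],[0,0,0,10,0]]'
python3 -c "
from cell import ctrl
print(ctrl.read_state()['qpos'].round(2))"
```

```text
[ 0.06  0.51  0.02  1.9  -0.02  0.7   1.64] [538.32 -65.44 189.84]
w4 ptr,fence
[572.46 -56.81  36.  ]
[562.64 -58.31  60.  ]
[562.93 -51.52  60.  ]
clock: 15.0
eef_pos: [577.7, -71.0, 221.7]
tool_rot: [-0.726, 1.538, 0.098]
force: [-0.6, 0.2, 0.5]
width: -0.1
[-0.07  0.53  0.23  1.76 -0.17  0.83  1.06]
```

```bash
python3 -m inch '[[0,0,0,10.5,0],[0,0,0,10.5,0],[0,0,0,10.5,0],[0,0,0,10.5,0],[0,0,0,10.5,0],[0,0,0,10.5,0],[0,0,0,10.5,0],[0,0,0,10.5,0],[0,0,0,10.5,0],[0,0,0,10.5,0],[0,0,0,10.5,0],[0,0,0,10.5,0],[0,0,0,10.5,0],[0,0,0,0,0]]'
python3 - <<'E'
from h import *
np.set_printoptions(precision=2,suppress=True)
s=ctrl.read_state();M=rot(s['tool_rot']);print(M,s['qpos'])
d=np.array([600,-69,170])-s['eef_pos'];print(M.T@d/10)
E
```

```text
clock: 16.75
eef_pos: [577.0, -70.8, 219.8]
tool_rot: [1.747, 1.541, 0.135]
force: [-0.1, 0.2, 0.3]
width: -0.1
[[ 0.03  1.   -0.04]
 [ 0.   -0.04 -1.  ]
 [-1.    0.03 -0.01]] [-0.47  0.7   0.92  1.77 -0.67  0.99 -0.89]
[ 5.04  2.15 -0.25]
```

```bash
python3 -m inch '[[2.2,1.3,0,0,0],[2.2,1.2,0,0,0],[0,0,0,0,0],[0,0,0,0,0]]';python3 m.py w10.png; python3 -c "
import cv2
a=cv2.imread('pics/w10.png');cv2.imwrite('pics/w10c.png',cv2.resize(a[205:295,260:380],(800,600),interpolation=cv2.INTER_CUBIC))"
```

```text
clock: 17.25
eef_pos: [604.2, -71.8, 175.3]
tool_rot: [1.76, 1.541, 0.157]
force: [0.1, -0.2, 0.9]
width: 0.3
wheel_centre 0.86 171.20000000000002 335.904 [526.7  53.9  52. ]
pointer_tip 0.5 322.624 271.296 [572.2 -69.   36. ]
gauge_mark 0.55 320.89599999999996 267.6 [575.3 -67.7  36. ]
gauge_mark 0.54 74.112 328.08 [527.9 143.1  36. ]
[604.4 -71.4 175.7]
```

View pics/w10c.png

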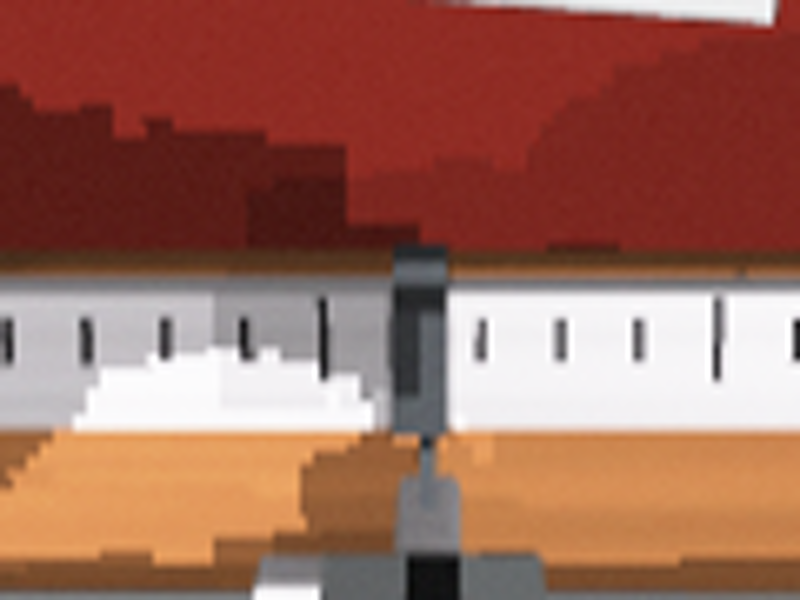

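This view is unobstructed. The pointer is at crop x≈428 (rows 440–500) and the tab spans 392–447, centre ≈420, so the pointer is about 1 mm past the middle (image right is −y). I'll refine this from the raw pixels.

```bash
python3 -c "
import cv2
a=cv2.imread('pics/w10.png')
print(list(range(316,332)))
for r in (255,262,266,268,270,271,272,273,274,276): print(r,a[r,316:332,2], a[r,316:332,0])"
```

```text
[316, 317, 318, 319, 320, 321, 322, 323, 324, 325, 326, 327, 328, 329, 330, 331]
255 [154 151  91  52  52  51  54  90  96  92  98 204 241 242 240 178] [153 151  92  57  55  55  59 101 103 103 108 206 241 242 241 178]
262 [159 158 127  53  52  51  55  93  93  95 103 211 245 245 245 245] [160 159 129  57  58  56  59 103 103 105 111 215 245 245 246 245]
266 [191 187 145  88  95  94  95  93  95  95 101 205 241 241 241 241] [192 188 146  96 105 104 106 103 104 107 109 206 242 241 241 241]
268 [187 185 141  89  93  91  95  95  94  94  99 200 249 249 240 239] [179 178 133  98 102 100 105 103 104 104 107 188 246 246 233 233]
270 [150 149 131 176 177 179 177  74  76 116 177 184 207 227 228 227] [ 58  56  51  96  97 100 101  81  80  86  95  70  81  90  91  90]
271 [154 152 153 199 200 201 196  44  53 148 228 206 206 220 221 229] [59 55 58 77 78 79 75 50 52 74 92 83 79 88 88 93]
272 [154 152 152 152 152 152 135  82  85 156 221 206 209 206 209 230] [58 57 56 59 59 58 53 88 89 87 88 81 84 82 84 97]
273 [153 152 152 153 152 152 122 107 107 157 205 207 207 208 210 229] [ 58  57  56  56  57  57  50 117 114  92  78  83  83  83  84  93]
274 [151 150 151 153 152 152 133 108 109 160 207 208 207 208 209 223] [ 56  55  57  57  56  56  53 116 114  96  81  82  81  83  82  91]
276 [155 157 160 156 146 127 129 105 108 142 161 160 196 213 213 213] [ 56  60  62  61  86  91  95 116 116 110 105 104  96  84  84  83]
```

Pixel edges put the tab centre at column 322.4 and the pointer centre at 323.75, at 1.25 px/mm. That is 1.1 mm too far, so I need to roll back about 2.3 mm. I'll keep this wrist orientation, where tool z is world −y.

```bash
python3 -m inch '[[0,-2.6,-4.1,0,0],[0,-2.6,-4.1,0,0],[1.5,-2.5,-4.1,0,0],[4,0,0,0,0],[2.5,0,0,0,0],[0,0,0,0,0],[0,0,0,0,0]]'
```

```text
clock: 18.32
eef_pos: [534.7, 58.8, 96.8]
tool_rot: [1.765, 1.53, 0.165]
force: [0.5, -0.1, -0.0]
width: 0.1
```

```bash
python3 -m inch '[[0.8,-0.7,0.6,0,0],[0,0,0,0,0],[0,0,0,0,0]]'; python3 -m inch '[[0.5,0,0,0,0],[0.5,0,0,0,0],[0,0,0,0,0]]'
```

```text
clock: 18.7
eef_pos: [528.7, 51.7, 90.2]
tool_rot: [1.753, 1.526, 0.151]
force: [0.5, 0.4, 0.1]
width: 0.3
clock: 19.08
eef_pos: [529.7, 51.8, 80.1]
tool_rot: [1.759, 1.525, 0.157]
force: [-0.9, -0.3, 2.0]
width: -0.3
```

```bash
python3 -m inch '[[0.3,0,0,0,0],[0,0,0,0,0]]'; python3 -m inch '[[0,0,-0.25,0,0],[0,0,0,0,0]]'
```

```text
clock: 19.32
eef_pos: [529.7, 51.7, 77.1]
tool_rot: [1.765, 1.526, 0.163]
force: [-1.0, -0.1, 4.5]
width: -0.0
clock: 19.58
eef_pos: [529.8, 53.9, 77.4]
tool_rot: [1.755, 1.525, 0.153]
force: [-0.1, -0.4, 4.0]
width: -0.3
```

Rolled back 2.2 mm. I'll lift straight off and return to the rail-side view.

```bash
python3 -m inch '[[-1.5,0,0,0,0],[-4,0,0,0,0],[-4,2.5,4.1,0,0],[0,2.6,4.2,0,0],[0,2.6,4.2,0,0],[0,0,0,0,0],[0,0,0,0,0]]';python3 m.py w11.png; python3 -c "
import cv2
a=cv2.imread('pics/w11.png');cv2.imwrite('pics/w11c.png',cv2.resize(a[205:295,260:380],(800,600),interpolation=cv2.INTER_CUBIC))
for r in range(258,286,2): print(r,a[r,310:334,2])"
```

```text
clock: 20.45
eef_pos: [600.9, -74.7, 181.4]
tool_rot: [1.721, 1.525, 0.124]
force: [-0.3, -0.1, 0.5]
width: -0.0
wheel_centre 0.58 168.89600000000002 330.48 [527.   54.4  52. ]
pointer_tip 0.58 317.12 268.608 [571.7 -67.3  36. ]
gauge_mark 0.66 171.072 329.08799999999997 [520.3  60.1  36. ]
gauge_mark 0.47 319.424 264.71999999999997 [575.  -69.3  36. ]
[600.9 -74.  181.2]
258 [159 162 161 160 157  68  49  52  55  53  52  57  94  89 245 245 245 245
 245 246 246 246 246 246]
260 [161 160 160 160 158  71  49  49  53  50  52  54  75  91 245 245 245 245
 245 245 245 245 245 245]
262 [155 155 155 155 153  71  52  51  53  53  53  51  53  89 241 242 242 242
 242 242 243 242 242 242]
264 [242 241 240 158 154  72  52  56  52  52  52  55  58 140 241 241 242 242
 242 241 242 242 242 241]
266 [234 218 216 153 150  79  50  56  94  93  93  92  96 142 234 234 233 234
 233 233 233 233 233 234]
268 [228 151 156 230 229 228 228 227  97  61 107 207 208 205 206 207 229 228
 228 228 205 205 207 204]
270 [152 151 153 151 151 151 152 150 108  94 127 207 210 208 208 208 229 229
 230 230 229 229 208 209]
272 [150 151 150 151 151 151 150 123 103  94 125 201 201 207 208 209 208 209
 209 210 230 230 229 209]
274 [158 160 157 157 154 135 115 116 110  90 101 119 123 145 197 215 215 214
 214 216 234 234 234 233]
276 [153 153 153 153 152 115 118 120 108 105 109 122 126 138 172 210 210 212
 212 213 232 231 232 231]
278 [145 145 145 145 135 115 117 122 119 117 118 126 128 136 166 198 197 198
 198 200 221 219 221 222]
280 [142 144 146 143 127 115 118 118 119 121 121 123 128 139 165 198 200 198
 198 199 212 221 223 222]
282 [130 130 131 130 120 116 118 120 121 125 123 125 128 135 165 199 199 196
 197 197 198 221 222 221]
284 [119 115 118 118 117 119 126 125 127 122 126 127 131 138 167 203 203 202
 202 202 204 227 226 225]
```

View pics/w11c.png

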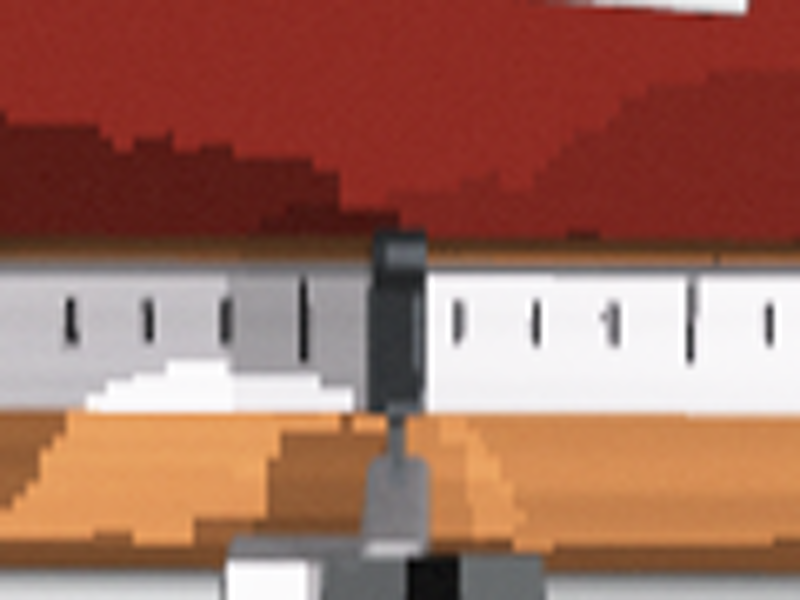

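The pointer (crop x≈396, row 430) now stands at the middle of the tab (370–427). Pixel edges give the pointer centre at 318.9 and the tab centre at 319.0, about 0.1 mm apart. I'll raise the hand and hand the job in.

```bash
python3 -m inch '[[-5,0,0,0,0],[-3,0,0,0,0],[0,0,0,0,0],[0,0,0,0,0]]' && python3 -c "
from cell import ctrl
print(ctrl.finish_job())"
```

```text
clock: 21.15
eef_pos: [595.5, -69.4, 261.2]
tool_rot: [1.793, 1.529, 0.203]
force: [0.8, -0.5, 0.4]
width: 0.1
the job is handed in; nothing more can be done
None
```

The fence is set: its pointer stands at the middle of the marker tab, within about 0.1 mm in the last picture. I rolled the wheel with the closed fingertips in four forward strokes and one 2.2 mm roll back. Pressing force read about 3–5 N. I then raised the hand well clear and handed the job in at 21 s of the 54 s allowed.

- **Last position check:** after the final stroke I looked from the rail side, where nothing blocks the view. The pointer centre was at column 318.9 and the tab centre at 319.0, at 1.25 px/mm.
- **Checks that disagreed:** before the roll back, views from above and from the −y side differed by 1–2 mm. The fence hid the pointer in them, and the trained networks' pointer and tab points also scattered by a few mm. The rail-side view settled it, showing a 1.1 mm overshoot, which I corrected.
- **Not checked:** I did not measure the loose items again at the end, but the arm stayed clear of them. I took no picture after the final lift.

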